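Lock the shaker platform with a drift and bolt

ROBOT

A 6-joint arm with a two-finger parallel gripper is mounted at the origin on a cart in front of the work surface, level with it; the furniture and walls round the work are solid. World frame = base frame: x ahead of the robot, y to its left, z up, the work surface at z = 0. Lengths are in m, angles in degrees, forces in N, time in s.
With the tool pointing down it reaches from about 0.325 to 0.925 m from the base axis. Payload 3.1 kg.
Tool frame: the origin (TCP) lies midway between the tips of the shut fingers; the grasp point (between the pads) lies 19 mm behind it; z points along the fingers, y is the line along which they close (so a half turn about z gives the same grasp; the last joint's range is limited). The gripper opens to 85 mm and grips with 20 to 120 N. Pads are 22 mm wide; open, the fingers measure 114 mm over their backs; the gripper's body (76 mm by 85 mm) begins 54 mm behind the grasp point. The pads swing forward as they close: fully open they stand 13 mm farther back than shut.
Start: joints at [60.493, 12.427, 92.441, -0, 75.132, -6.429], TCP at [0.245, 0.575, 0.231] pointing down, gripper open.
Joint ranges: [-157.48, 157.48], [-44.54, 120.13], [17.64, 146.25], [-64.5, 244.5], [7.68, 150.69], [-147.95, 147.95]. Speed limits (degrees/s): [159.86, 159.86, 180, 180, 180, 180].

INTERFACE

Orientations are given as a 3x3 rotation matrix whose columns are the frame's x, y, z axes.
In Python, from bench import bot, camera, regions_of, mark_of gives the robot as it stands.
- The arm moves only by the tool jog_arm, never from a script. Its argument "targets" is a list of rows, each a list of 2 entries, a list of its own where there are three numbers: the shift along the tool's x, y, z in m, then the turn, a rotation vector about the tool's x, y, z in degrees. In form: [[[tx, ty, tz], [ax, ay, az]], ...]. A call has exactly 5 rows; each row shifts and turns the commanded pose from where the row before left it, along the tool's axes as they then stand; what a row does not reach is not made up. A row lasts 1/8 s, in which the tool goes at most 62.5 mm and 10.7 degrees, less where a joint would pass 70% of its speed; a pose out of reach is approached as far as the arm can. A call with a gripper value outside its range is refused whole. "grip" is the opening, from 0 (shut) to 1 (fully open), set as the call begins (left out, the last holds). The fingers move at their own pace and stop on an object; "newtons" is the grip in N (left out, the last holds). Time passes only in rows, so rows that do not move let the fingers close, or fill a call up. It gives the time, the measured TCP pose, the force, the opening and the grip force at its end, in the units of the state.
- bot.read_state(): the state, without advancing time (a new reading comes with each control period).
- camera(name): name is "scene" or "top"; returns a dict with "img" (480x640x3 uint8, blue, green, red), "fov_y" (degrees; the focal length in pixels is half the picture's height over the tangent of half this angle, whatever the lens; pixels are square), "cx", "cy" (the principal point, pixels), "pose" (4x4, takes a point from camera to world coordinates). Camera axes: x right, y up, looking along -z (the intrinsics and any distortion apply to the point x, -y, -z); pixel columns grow to the right and rows downward; lengths in m; the calibration is good to about 2 mm. A picture is of the moment at which its call begins. There is no depth.
- bot.hand_in(): hands the job in; it is judged then, once.
Trained networks look in a picture, given as the dict that the camera call returned (one of the last four; its "shot" number tells which), for a name from the list of things; names that differ only in an ending like _2 or _b are one class to them, and where a whole thing is asked for, a point or a joint stands for the part that bears it (a point fixed in the world has none). Each returns a list of dicts, best first, with "p" (0 to 1); they miss things now and then, are a little off and sometimes report something else, mostly with a low value. They report only what shows in the picture. A call takes as long as a camera call. They do not tell look-alikes from the thing itself.
- regions_of(picture, target): "mask" (480x640 bool, what is visible of it) and "extent" ([centre column, centre row, width, height] in pixels, round what is visible of it).
- mark_of(picture, target): "at" ([column, row] in pixels: a listed point, or the origin of a listed thing).
The state is a dict: "time": time; "joints": joint angles; "qd": joint speeds; "tau": joint torques, N m; "tcp_pos": TCP position; "ee_rot": TCP orientation; "force": force on the tool from outside, world axes, zero at the start; "moment": the same for the moment, N m; "gripper_width": finger opening in m; "gripper_force": force on a finger pad.
Only numpy, scipy, OpenCV 4.12 (cv2) and the standard library are available. Lean on these libraries where they do the work, as an engineer would, in place of code of your own. Each camera call takes 0.05 s, during which the arm holds its last target. There are 200 camera calls.

TASK

Lock the dish shaker's platform for transport: take the tapered drift from the sloping holder, push it down through the platform lug and the fixed lug below until its collar sits on the lug, so that the two holes come into line. Then pull the drift out and put it back fully home in a hole of the holder, and put the locking bolt in its place, upright and fully home through both holes. Leave the other things on the bench where they are.

Things in the scene. Friction and masses are not known exactly. Their poses are not given: they have to be found in the camera images.
- fixed_hole (a point): Centre of the top of the hole (17 mm, through) in the shaker's fixed steel lug, 10 mm thick, top 74 mm above the bench, open space below. The lug sticks out at the front middle of the shaker, a grey housing 210 mm wide, fixed to the bench, whose front is 40 mm behind the hole. x: from the hole back to the housing; y: along the platform's travel; z up.
- platform_hole (a point): Centre of the top of the hole (17 mm, through) in the sliding platform's aluminium lug: 50 mm wide, 8 mm thick, top 83 mm above the bench, 1 mm over the fixed lug. It starts 4 to 6.5 mm out of line with the fixed hole, to +y. The platform behind carries wire rails (97 mm above the bench) and two flat dishes, from 50 mm behind the hole on. Axes as fixed_hole.
- platform (a joint): Slide of the shaker platform along the shaker's y axis, m; 0 = the two holes exactly in line, positive = platform hole towards +y. Takes about 3 N to slide and stays where it is left.
- drift_collar (a point): The drift, a round steel pin 119 mm long, about 150 g. Point: centre of its collar's underside; z along the pin to the handle end. Below: shank 15 mm across for 22 mm, then a 42 mm taper to a 4 mm tip (64 mm below the point). Above: collar 28 mm across, 5 mm thick, then a handle 22 mm across, 50 mm long. Starts in one of the holder's holes, hanging by its collar, leaning 30 degrees.
- drift_grip (a point): Middle of the drift's round handle, 30 mm above the collar's underside along the pin; z along the pin to the handle end.
- bolt_shoulder (a point): The locking bolt, plain steel, 84 mm long, about 150 g. Point: centre of its head's underside; z along the bolt to the head. Below: straight shank 13 mm across, 40 mm long, 1.5 mm chamfer at the end. Above: round knurled head 28 mm across, 44 mm tall. Starts in the other hole of the holder, leaning 30 degrees. Home in the lugs, this point is level with platform_hole.
- bolt_grip (a point): Point on the axis of the bolt's head, 26 mm above the head's underside; z as bolt_shoulder.
- holder_hole_left (a point): Top centre, 85 mm above the bench, of the left (+y) hole (17 mm, through) of the sloping holder: a grey rack fixed to the bench, 154 mm wide, plate 18 mm thick, holes 100 mm apart. Axes level: x to its back, y left, z up. The holes' axes lean 30 degrees to its front, the robot's side: (-0.5, 0, 0.866) in these axes. A part is home with its collar or shoulder at this point.
- holder_hole_right (a point): The same for the right (the holder's -y) hole.
- slide_case: A clear slide case, 39x83x24 mm, lying flat in front of the shaker; a bystander. Origin: centre of its underside.
- scissors: Steel scissors, 206x60x7 mm, lying in front of the shaker; a bystander.
- cover_carton: A small dark carton, 41x58x44 mm, behind the holder; a bystander.
- beaker: A glass beaker, 51 mm across and 70 mm tall, behind the holder; a bystander.
- counter: A round tally counter, 50x61x17 mm, left in front of the holder; a bystander.
Things that resemble listed ones, but are neither listed nor needed, are in the scene too. What is shaped like the part that bears drift_collar but purple is not meant.

How it is judged:
By the outcome, as a careful person would: the job done as asked, in the order asked, and still so for the second after the job is handed in, with the robot touching nothing.
It also fails if it takes over 67 s, if anything falls off the work surface, if the arm or the gripper's body presses on something with over 40 N, if the wrist force passes 120 N, or if a joint passes its speed limit or range.

## Working session

There is one attempt and no reset: what is moved stays moved. The work goes in short steps, Python scripts to look and compute and a tool call to move; the robot and the scene stay as the last step left them, time stands still between calls to the robot, and variables do not carry over. Pictures are saved under pics/ and viewed, at most 10 in all, crops included, and the job is handed in when it is done.

Besides the shell and the picture viewer there is one more tool, called in YAML: its name, and indented under it one key for each argument. jog_arm: Moves the arm, as the interface text tells. Its arguments: {"type":"object","properties":{"targets":{"type":"array","items":{"type":"array"}},"grip":{"type":"number"},"newtons":{"type":"number"}},"required":["targets"]}

```bash
mkdir -p pics; ls; cat > h.py <<'E'
import numpy as np, cv2
from bench import bot, camera, regions_of, mark_of
np.set_printoptions(precision=4,suppress=True)
def ray(p,uv):
    f=240/np.tan(np.radians(p["fov_y"]/2)); d=np.array([(uv[0]-p["cx"])/f,-(uv[1]-p["cy"])/f,-1])
    T=np.array(p["pose"]); return T[:3,3],T[:3,:3]@d
def atz(p,uv,z):
    o,d=ray(p,uv); return o+d*(z-o[2])/d[2]
def proj(p,X):
    T=np.array(p["pose"]); f=240/np.tan(np.radians(p["fov_y"]/2)); c=T[:3,:3].T@(np.array(X)-T[:3,3])
    return np.array([p["cx"]+f*c[0]/-c[2],p["cy"]-f*c[1]/-c[2]])
def tri(a,ua,b,ub):
    o1,d1=ray(a,ua);o2,d2=ray(b,ub);s=np.linalg.lstsq(np.c_[d1,-d2],o2-o1,rcond=None)[0]
    p,q=o1+d1*s[0],o2+d2*s[1]; return (p+q)/2,np.linalg.norm(p-q)
E
python3 - <<'E'
from h import *
P={n:camera(n) for n in("scene","top")}
for n,p in P.items():
    cv2.imwrite(f"pics/{n}0.png",p["img"]); print(n,p.keys(),p["fov_y"],p["cx"],p["cy"],np.array(p["pose"]))
    for k in p:
        if k not in("img","pose","fov_y","cx","cy"):print(k,p[k])
for t in "fixed_hole platform_hole drift_collar drift_grip bolt_shoulder bolt_grip holder_hole_left holder_hole_right slide_case scissors counter beaker".split():
    for n,p in P.items():
        print(t,n,[(np.round(m["at"],1).tolist(),round(m["p"],2)) for m in mark_of(p,t)[:4]])
E
```

```text
pics
scene dict_keys(['img', 'fov_y', 'cx', 'cy', 'pose', 'shot']) 57.50908108045506 323.1965273739627 248.68565645765867 [[-0.9216  0.2551 -0.2924  0.2423]
 [-0.3879 -0.6268  0.6758  0.8084]
 [-0.0109  0.7363  0.6766  0.6781]
 [ 0.      0.      0.      1.    ]]
shot 1
top dict_keys(['img', 'fov_y', 'cx', 'cy', 'pose', 'shot']) 46.24107712522977 307.3581447764477 237.36842030045858 [[ 0.0092  0.9888 -0.149   0.3631]
 [-0.9998  0.0068 -0.0166  0.2173]
 [-0.0154  0.1491  0.9887  1.0722]
 [ 0.      0.      0.      1.    ]]
shot 2
fixed_hole scene [([355.6, 201.1], 0.96)]
fixed_hole top [([421.6, 244.9], 0.88), ([241.2, 236.5], 0.25)]
platform_hole scene [([354.7, 200.2], 0.9)]
platform_hole top [([422.2, 248.2], 0.76)]
drift_collar scene [([376.4, 330.7], 0.87), ([292.0, 293.4], 0.86), ([397.7, 270.9], 0.74)]
drift_collar top [([239.9, 237.3], 0.84), ([265.7, 329.1], 0.69)]
drift_grip scene [([391.7, 337.3], 0.74), ([295.8, 287.1], 0.63)]
drift_grip top [([244.9, 247.8], 0.73), ([261.2, 346.3], 0.56)]
bolt_shoulder scene [([293.4, 256.1], 0.72)]
bolt_shoulder top [([420.4, 247.1], 0.71), ([292.4, 218.9], 0.66)]
bolt_grip scene [([303.2, 246.5], 0.52)]
bolt_grip top [([297.6, 226.4], 0.63), ([195.4, 333.8], 0.39)]
holder_hole_left scene [([293.1, 292.7], 0.56), ([409.6, 237.6], 0.5)]
holder_hole_left top [([240.7, 235.8], 0.77)]
holder_hole_right scene [([293.1, 259.7], 0.66)]
holder_hole_right top [([295.3, 219.2], 0.78)]
slide_case scene [([398.1, 269.5], 0.84)]
slide_case top [([363.0, 322.0], 0.69)]
scissors scene [([409.3, 234.4], 0.64)]
scissors top [([421.6, 324.9], 0.88)]
counter scene [([355.6, 396.6], 0.79)]
counter top [([195.7, 332.7], 0.58)]
beaker scene [([233.2, 272.2], 0.66)]
beaker top [([285.3, 157.8], 0.83)]
```

View pics/scene0.png

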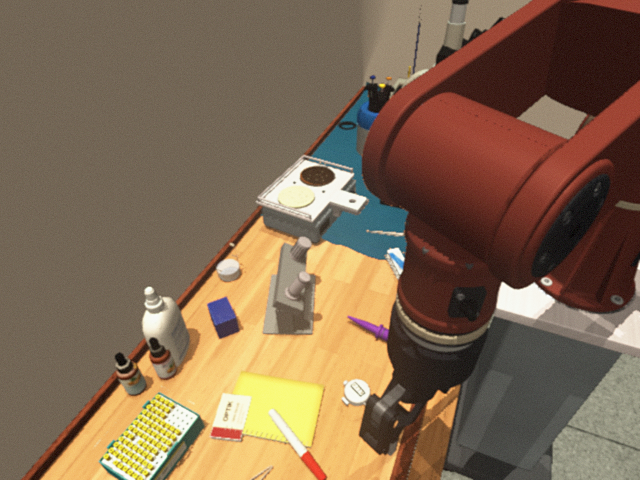

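View pics/top0.png

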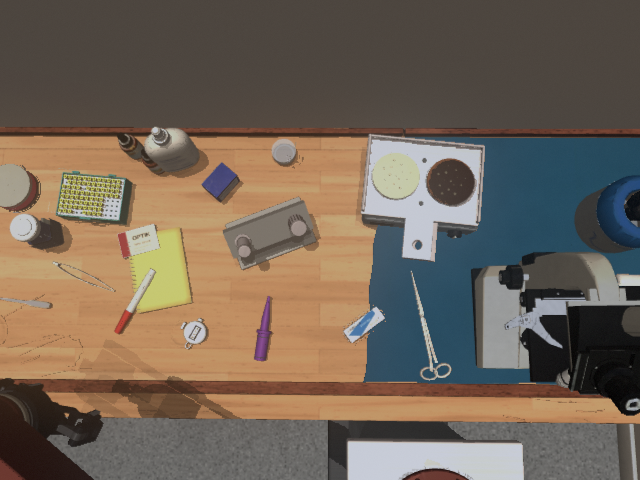

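The scene view shows the shaker at (310,200), its lug at (352,202), and the holder at (290,290) with two parts in it. The purple drift look-alike lies on the bench at (370,328) in scene and (263,330) in top. In the top view, the parts in the holder are at (243,245) and (298,226).

```bash
python3 - <<'E'
from h import *
a=camera("scene");b=camera("top")
c1=cv2.resize(a["img"][215:345,240:340],None,fx=4,fy=4,interpolation=cv2.INTER_CUBIC)
c2=cv2.resize(b["img"][190:280,215:325],None,fx=3.6,fy=3.6,interpolation=cv2.INTER_CUBIC)
H=max(c1.shape[0],c2.shape[0]); im=np.zeros((H,c1.shape[1]+c2.shape[1],3),np.uint8);im[:c1.shape[0],:c1.shape[1]]=c1;im[:c2.shape[0],c1.shape[1]:]=c2
cv2.imwrite("pics/crop1.png",im)
def m(p,t,near=None):
    r=mark_of(p,t); 
    if near is not None: r=[x for x in r if np.hypot(*(np.array(x["at"])-near))<25]
    return r[0]["at"] if r else None
for t,na,nb,z in [("drift_collar",(292,293),(240,237),.085),("drift_grip",(296,287),(245,248),.111),("bolt_shoulder",(293,256),(292,219),.085),("bolt_grip",(303,246),(298,226),.1075),("holder_hole_left",(293,293),(241,236),.085),("holder_hole_right",(293,260),(295,219),.085),("fixed_hole",(355,201),(421,245),.074),("platform_hole",(355,200),(422,248),.083)]:
    u,v=m(a,t,na),m(b,t,nb)
    print(t,u,v,tri(a,u,b,v) if u is not None and v is not None else None, "scene@z",None if u is None else atz(a,u,z),"top@z",None if v is None else atz(b,v,z))
s=bot.read_state();print({k:s[k] for k in("time","tcp_pos","ee_rot","force","gripper_width")})
E
```

```text
drift_collar [289.3, 294.6] [241.4, 238.0] (array([0.5092, 0.351 , 0.084 ]), np.float64(0.0018133727293818478)) scene@z [0.5078 0.3516 0.085 ] top@z [0.5099 0.3512 0.085 ]
drift_grip [295.3, 286.0] [244.3, 246.0] (array([0.4955, 0.344 , 0.1046]), np.float64(0.005242050303283317)) scene@z [0.4953 0.3496 0.111 ] top@z [0.4921 0.3423 0.111 ]
bolt_shoulder [290.9, 257.4] [295.1, 218.6] (array([0.5488, 0.257 , 0.0786]), np.float64(0.00418348083406006)) scene@z [0.5477 0.2632 0.085 ] top@z [0.5456 0.2561 0.085 ]
bolt_grip [301.8, 248.5] [299.1, 227.9] (array([0.5277, 0.2488, 0.1029]), np.float64(0.003967084767309766)) scene@z [0.5274 0.2535 0.1075] top@z [0.525  0.248  0.1075]
holder_hole_left [291.5, 295.3] [241.9, 241.3] (array([0.5042, 0.3504, 0.0834]), np.float64(6.801758116231458e-05)) scene@z [0.5034 0.3516 0.085 ] top@z [0.504  0.3502 0.085 ]
holder_hole_right [296.5, 258.7] [296.5, 219.1] (array([0.5439, 0.2531, 0.0745]), np.float64(0.005586740388373599)) scene@z [0.5359 0.2624 0.085 ] top@z [0.5447 0.2536 0.085 ]
fixed_hole [354.1, 201.3] [418.7, 244.8] (array([0.4994, 0.0355, 0.079 ]), np.float64(0.002841914568763622)) scene@z [0.5001 0.0289 0.074 ] top@z [0.5015 0.0349 0.074 ]
platform_hole [351.5, 200.0] [419.0, 245.5] (array([0.5014, 0.0365, 0.0821]), np.float64(0.004815474506802567)) scene@z [0.5034 0.038  0.083 ] top@z [0.499  0.0361 0.083 ]
{'time': 2.2, 'tcp_pos': array([0.245 , 0.575 , 0.2313]), 'ee_rot': array([[-0.92  ,  0.3919,  0.    ],
       [ 0.3919,  0.92  ,  0.    ],
       [-0.    ,  0.    , -1.    ]]), 'force': array([ 0.0934,  0.0218, -0.3459]), 'gripper_width': 0.08533496306225388}
```

View pics/crop1.png

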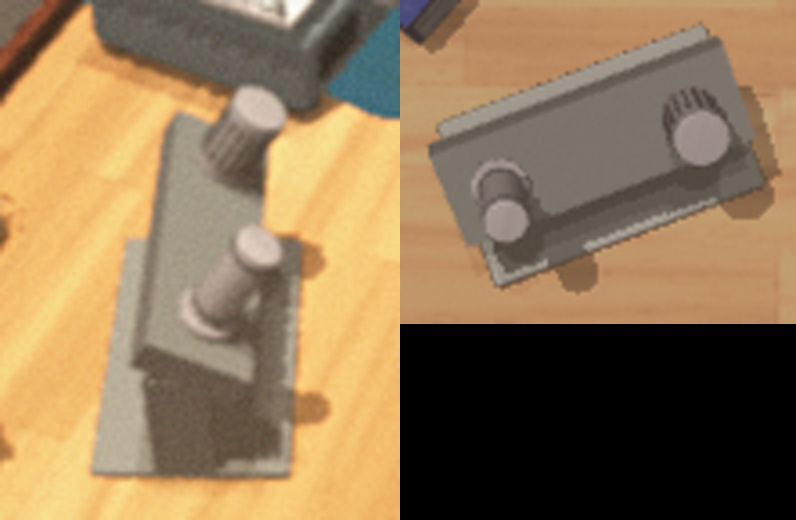

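Crop: the plain-handled pin with a collar (the drift) is in the left hole, at (241,240) in the top view. The knurled head (the bolt) is in the right hole, at (296,222). The third drift-shaped part, at (263,330), is purple and lies on the bench, so it isn't the one meant. Next I'll refine the holder fit and look at the lug.

```bash
python3 - <<'E'
from h import *
from scipy.optimize import least_squares
a=camera("scene");b=camera("top")
obs=[(b,"dtop",(244.4,251.4)),(b,"btop",(298.6,228.3)),(a,"dtop",(304.5,277)),(a,"btop",(304.5,242))]
def pts(v):
    x,y,ps=v; X=np.array([np.cos(ps),np.sin(ps),0]);Y=np.array([-np.sin(ps),np.cos(ps),0]);c=np.array([x,y,.085])
    ax=-.5*X+np.array([0,0,.866]); L=c+.05*Y;R=c-.05*Y
    return dict(dtop=L+.055*ax,btop=R+.044*ax,L=L,R=R)
f=lambda v:np.concatenate([proj(p,pts(v)[k])-u for p,k,u in obs])
r=least_squares(f,[.527,.304,.37]);q=pts(r.x);print("holder",r.x,np.degrees(r.x[2]),r.fun,q["L"],q["R"])
for c in "ab": 
    p=dict(a=a,b=b)[c];print([proj(p,q[k]) for k in "LR"])
for t,z in(("fixed_hole",.074),("platform_hole",.083)):
  for p in(a,b):
    A=[];
    for i in range(3):
        m=mark_of(p,t)
        if m:A.append(m[0]["at"])
    A=np.array(A);print(t,A.tolist(),atz(p,np.median(A,0),z))
c1=cv2.resize(a["img"][145:245,250:380],None,fx=3,fy=3,interpolation=cv2.INTER_CUBIC)
c2=cv2.resize(b["img"][180:270,355:490],None,fx=5.5,fy=5.5,interpolation=cv2.INTER_CUBIC)[:,:742]
im=np.zeros((c1.shape[0]*0+300+0,1,3),np.uint8)
cv2.imwrite("pics/crop2.png",c2)
c3=cv2.resize(a["img"][175:225,315:385],None,fx=8,fy=8,interpolation=cv2.INTER_CUBIC);cv2.imwrite("pics/crop3.png",c3)
E
```

```text
holder [0.5242 0.3037 0.3764] 21.568965430565793 [-0.5891 -0.155  -0.4267 -0.251   0.3538 -0.8557  0.4373 -0.2693] [0.5058 0.3502 0.085 ] [0.5426 0.2572 0.085 ]
[array([290.6496, 294.3593]), array([294.542 , 256.1085])]
[array([241.9182, 240.2707]), array([294.4516, 220.2485])]
fixed_hole [[354.8, 196.9], [354.8, 196.9], [354.8, 196.9]] [0.5044 0.0121 0.074 ]
fixed_hole [[420.5, 245.4], [420.5, 245.4], [420.5, 245.4]] [0.5004 0.0318 0.074 ]
  return _methods._mean(a, axis=axis, dtype=dtype,
  ret = ret.dtype.type(ret / rcount)
Traceback (most recent call last):
  File "h.py", line 8, in atz
    o,d=ray(p,uv); return o+d*(z-o[2])/d[2]
        ~~~^^^^^^
  File "h.py", line 5, in ray
    f=240/np.tan(np.radians(p["fov_y"]/2)); d=np.array([(uv[0]-p["cx"])/f,-(uv[1]-p["cy"])/f,-1])
                                                         ~~^^^
IndexError: invalid index to scalar variable.
```

```bash
python3 - <<'E'
from h import *
a=camera("scene");b=camera("top")
c2=cv2.resize(b["img"][195:270,355:490],None,fx=5,fy=5,interpolation=cv2.INTER_CUBIC)
c3=cv2.resize(a["img"][180:220,320:380],None,fx=5,fy=5,interpolation=cv2.INTER_CUBIC)
im=np.zeros((580,675,3),np.uint8);im[:375]=c2;im[380:580,:300]=c3
cv2.imwrite("pics/crop2.png",im)
E
```

```text
(no output)
```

View pics/crop2.png

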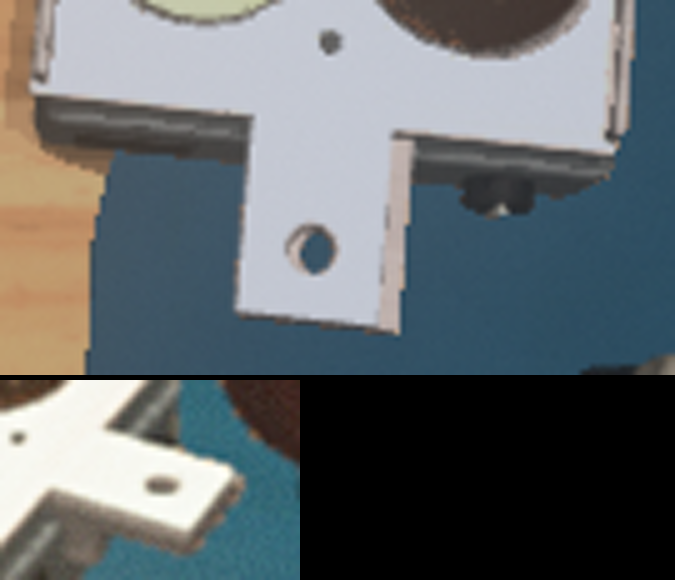

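```bash
python3 - <<'E'
from h import *
a=camera("scene");b=camera("top")
T=lambda u,v,z=.083:atz(b,(355+u/5,195+v/5),z)
ph=T(311.5,249);print("ph top",ph,"scene",atz(a,(320+162/5,180+105/5),.083))
for p,q in(((32,95),(252,116)),((395,133),(612,152)),((236,313),(380,326))):
    d=T(*p)-T(*q);print(np.degrees(np.arctan2(-d[0],d[1])))
print("lug w",np.linalg.norm(T(236,313)-T(380,326)),"crescent",T(299.5,249,.074),T(287,249))
print("mid lug",(T(236,313)+T(380,326))/2)
E
```

```text
ph top [0.5002 0.0391 0.083 ] scene [0.5002 0.0409 0.083 ]
-5.20830121843201
-4.746500718731699
-4.788382909053727
lug w 0.050750322489809103 crescent [0.5014 0.0417 0.074 ] [0.5001 0.0477 0.083 ]
mid lug [0.4751 0.0408 0.083 ]
```

```bash
cat >> h.py <<'E'
from scipy.spatial.transform import Rotation as Ro
import json
psh=np.radians(21.57);Xh=np.array([np.cos(psh),np.sin(psh),0]);Yh=np.array([-np.sin(psh),np.cos(psh),0]);Z=np.array([0,0,1.])
ax=-.5*Xh+.8660254*Z; L=np.array([.5058,.3502,.085]);Rr=np.array([.5426,.2572,.085])
Rpick=np.c_[np.cross(Yh,-ax),Yh,-ax]
pss=np.radians(-4.9);Xs=np.array([np.cos(pss),np.sin(pss),0]);Ys=np.array([-np.sin(pss),np.cos(pss),0])
Rlug=np.c_[np.cross(Ys,-Z),Ys,-Z]
PH=np.array([.500,.0395,.083]); FH=PH-.0058*Ys-np.array([0,0,.009])
class Plan:
    def __init__(s):
        st=bot.read_state(); s.p=np.array(st["tcp_pos"]);s.R=np.array(st["ee_rot"]);s.rows=[]
        print("t",st["time"],"tcp",s.p,"F",np.array(st["force"]),"w",st["gripper_width"],"gf",st["gripper_force"])
    def to(s,p1,R1,n):
        for k in range(n,0,-1):
            t=np.round(s.R.T@(np.array(p1)-s.p)/k,4); w=np.round(np.degrees(Ro.from_matrix(s.R.T@R1).as_rotvec())/k,1)
            s.p=s.p+s.R@t; s.R=s.R@Ro.from_rotvec(np.radians(w)).as_matrix(); s.rows.append([t.tolist(),w.tolist()])
        return s
    def wait(s,n):
        s.rows+=[[[0,0,0],[0,0,0]]]*n; return s
    def show(s):
        s.wait(-len(s.rows)%5)
        for i in range(0,len(s.rows),5): print(json.dumps(s.rows[i:i+5]))
E
python3 - <<'E'
from h import *
Plan().to(L+.13*ax,Rpick,9).wait(1).show()
E
```

```text
t 2.95 tcp [0.245  0.575  0.2313] F [-0.4428 -0.523   0.3137] w 0.0853607528077893 gf 0.0
[[[-0.0313, -0.0167, 0.0037], [-1.3, -3.2, -4.8]], [[-0.0296, -0.0193, 0.005], [-1.3, -3.2, -4.8]], [[-0.0275, -0.0219, 0.0062], [-1.3, -3.2, -4.9]], [[-0.0252, -0.0243, 0.0071], [-1.3, -3.1, -4.8]], [[-0.0226, -0.0264, 0.0078], [-1.3, -3.2, -4.9]]]
[[[-0.0198, -0.0285, 0.0084], [-1.3, -3.1, -4.8]], [[-0.0169, -0.0302, 0.0088], [-1.3, -3.2, -4.9]], [[-0.0138, -0.0317, 0.0089], [-1.3, -3.1, -4.8]], [[-0.0106, -0.0329, 0.0088], [-1.3, -3.2, -4.9]], [[0, 0, 0], [0, 0, 0]]]
```

jog_arm:
  targets:
    - [[-0.0313,-0.0167,0.0037],[-1.3,-3.2,-4.8]]
    - [[-0.0296,-0.0193,0.005],[-1.3,-3.2,-4.8]]
    - [[-0.0275,-0.0219,0.0062],[-1.3,-3.2,-4.9]]
    - [[-0.0252,-0.0243,0.0071],[-1.3,-3.1,-4.8]]
    - [[-0.0226,-0.0264,0.0078],[-1.3,-3.2,-4.9]]
  grip: 1

```text
time: 3.58
tcp_pos: [0.357, 0.4362, 0.2129]
ee_rot: [[-0.957, -0.034, 0.29], [-0.017, 0.998, 0.058], [-0.291, 0.051, -0.955]]
force: [0.3, -0.3, 0.7]
gripper_width: 0.0854
gripper_force: 0.0
```

jog_arm:
  targets:
    - [[-0.0198,-0.0285,0.0084],[-1.3,-3.1,-4.8]]
    - [[-0.0169,-0.0302,0.0088],[-1.3,-3.2,-4.9]]
    - [[-0.0138,-0.0317,0.0089],[-1.3,-3.1,-4.8]]
    - [[-0.0106,-0.0329,0.0088],[-1.3,-3.2,-4.9]]
    - [[0,0,0],[0,0,0]]

```text
time: 4.2
tcp_pos: [0.4452, 0.3237, 0.1963]
ee_rot: [[-0.807, -0.364, 0.465], [-0.316, 0.932, 0.18], [-0.499, -0.001, -0.867]]
force: [-0.7, 0.6, -0.2]
gripper_width: 0.0854
gripper_force: 0.0
```

```bash
python3 - <<'E'
from h import *
p=Plan();print(p.R-Rpick,p.p-(L+.13*ax));p.to(L+.011*ax,Rpick,4).wait(1).show()
E
```

```text
t 4.2 tcp [0.4452 0.3237 0.1963] F [-0.7465  0.6082 -0.2022] w 0.08537116487237574 gf 0.0
[[-0.0019  0.0041 -0.0001]
 [ 0.0028  0.0016 -0.0034]
 [ 0.0014 -0.0011 -0.0008]] [-0.0001 -0.0026 -0.0012]
[[[-0.0004, 0.0007, 0.0296], [-0.0, -0.0, -0.0]], [[-0.0004, 0.0007, 0.0296], [-0.1, -0.0, -0.1]], [[-0.0005, 0.0006, 0.0296], [-0.0, -0.0, -0.0]], [[-0.0004, 0.0007, 0.0296], [-0.1, -0.1, -0.1]], [[0, 0, 0], [0, 0, 0]]]
```

jog_arm:
  targets:
    - [[-0.0004,0.0007,0.0296],[0,0,0]]
    - [[-0.0004,0.0007,0.0296],[-0.1,0,-0.1]]
    - [[-0.0005,0.0006,0.0296],[0,0,0]]
    - [[-0.0004,0.0007,0.0296],[-0.1,-0.1,-0.1]]
    - [[0,0,0],[0,0,0]]

```text
time: 4.82
tcp_pos: [0.4997, 0.3514, 0.0936]
ee_rot: [[-0.805, -0.372, 0.462], [-0.322, 0.928, 0.185], [-0.498, 0.0, -0.867]]
force: [-0.0, -0.4, -0.7]
gripper_width: 0.0851
gripper_force: 0.0
```

```bash
python3 - <<'E'
from h import *
p=Plan();d=p.p-(L+.011*ax);print(d,p.R.T@d)
a=camera("scene");b=camera("top")
c1=cv2.resize(a["img"][210:340,230:360],None,fx=3,fy=3,interpolation=cv2.INTER_CUBIC);c2=cv2.resize(b["img"][180:310,200:330],None,fx=3,fy=3,interpolation=cv2.INTER_CUBIC)
cv2.imwrite("pics/g1.png",np.hstack([c1,c2]))
E
```

```text
t 4.825 tcp [0.4997 0.3514 0.0936] F [-0.022  -0.4405 -0.6768] w 0.08505121105582576 gf 0.0
[-0.0009  0.0032 -0.001 ] [0.0002 0.0034 0.001 ]
```

View pics/g1.png

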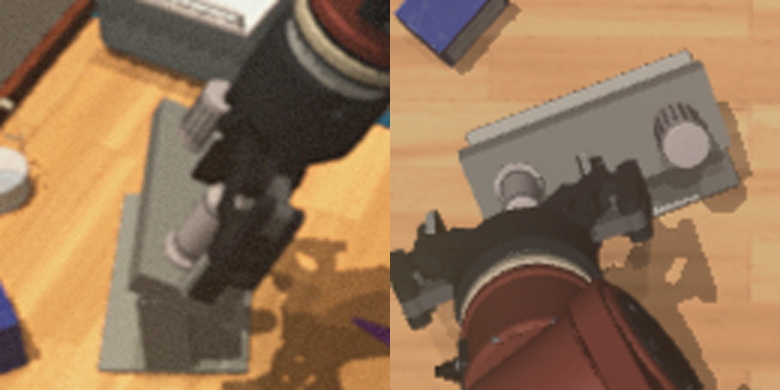

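The handle sits between the open fingers in both views. The tool is about 3 mm off along its y, so I'll correct that and close.

jog_arm:
  targets:
    - [[0,-0.0033,-0.001],[0,0,0]]
    - [[0,0,0],[0,0,0]]
    - [[0,0,0],[0,0,0]]
    - [[0,0,0],[0,0,0]]
    - [[0,0,0],[0,0,0]]
  grip: 0
  newtons: 60

```text
time: 5.55
tcp_pos: [0.5017, 0.3479, 0.0977]
ee_rot: [[-0.803, -0.372, 0.466], [-0.321, 0.928, 0.187], [-0.503, 0.0, -0.865]]
force: [-4.3, -1.6, 5.3]
gripper_width: 0.0208
gripper_force: 58.3
```

jog_arm:
  targets:
    - [[0,0,0],[0,0,0]]
    - [[0,0,0],[0,0,0]]
    - [[0,0,0],[0,0,0]]
    - [[0,0,0],[0,0,0]]
    - [[0,0,0],[0,0,0]]
  newtons: 100

```text
time: 6.18
tcp_pos: [0.5016, 0.3479, 0.0977]
ee_rot: [[-0.803, -0.372, 0.466], [-0.321, 0.928, 0.187], [-0.502, 0.0, -0.865]]
force: [-4.6, -2.2, 6.3]
gripper_width: 0.02
gripper_force: 97.3
```

```bash
python3 - <<'E'
from h import *
p=Plan();d=p.p-(L+.011*ax);print(p.R.T@d)
p.to(p.p+.1*ax,p.R,4).to(np.array([.47,.30,.27]),Rlug,5).to(PH+[0,0,.16],Rlug,5).wait(1).show()
E
```

```text
t 6.175 tcp [0.5016 0.3479 0.0977] F [-4.5979 -2.2413  6.2538] w 0.019979471146220985 gf 97.26056814193726
[-0.0023 -0.0006 -0.0024]
[[[-0.0001, 0.0001, -0.025], [0.0, 0.0, 0.0]], [[-0.0001, 0.0001, -0.025], [0.0, 0.0, 0.0]], [[-0.0, 0.0, -0.025], [0.0, 0.0, 0.0]], [[-0.0001, 0.0001, -0.025], [0.0, 0.0, 0.0]], [[-0.0091, -0.0066, -0.0145], [1.4, 5.9, 5.2]]]
[[[-0.0081, -0.0062, -0.0153], [1.4, 5.9, 5.2]], [[-0.0071, -0.0059, -0.0159], [1.4, 5.9, 5.2]], [[-0.0059, -0.0056, -0.0164], [1.4, 5.9, 5.3]], [[-0.0048, -0.0056, -0.0169], [1.5, 6.0, 5.2]], [[-0.0104, -0.0514, 0.0054], [-0.0, -0.0, 0.0]]]
[[[-0.0104, -0.0514, 0.0054], [-0.0, -0.0, 0.0]], [[-0.0104, -0.0514, 0.0055], [-0.0, -0.0, 0.0]], [[-0.0104, -0.0514, 0.0054], [-0.0, -0.0, 0.0]], [[-0.0105, -0.0514, 0.0055], [-0.0, -0.0, 0.0]], [[0, 0, 0], [0, 0, 0]]]
```

jog_arm:
  targets:
    - [[0,0,-0.025],[0,0,0]]
    - [[0,0,-0.025],[0,0,0]]
    - [[0,0,-0.025],[0,0,0]]
    - [[0,0,-0.025],[0,0,0]]
    - [[-0.0091,-0.0066,-0.0145],[1.4,5.9,5.2]]

```text
time: 6.8
tcp_pos: [0.4533, 0.3211, 0.1971]
ee_rot: [[-0.881, -0.283, 0.379], [-0.253, 0.959, 0.13], [-0.4, 0.019, -0.916]]
force: [0.9, -0.2, -2.6]
gripper_width: 0.0203
gripper_force: 97.9
```

jog_arm:
  targets:
    - [[-0.0081,-0.0062,-0.0153],[1.4,5.9,5.2]]
    - [[-0.0071,-0.0059,-0.0159],[1.4,5.9,5.2]]
    - [[-0.0059,-0.0056,-0.0164],[1.4,5.9,5.3]]
    - [[-0.0048,-0.0056,-0.0169],[1.5,6.0,5.2]]
    - [[-0.0104,-0.0514,0.0054],[0,0,0]]

```text
time: 7.42
tcp_pos: [0.4788, 0.249, 0.2653]
ee_rot: [[-0.997, 0.083, 0.003], [0.083, 0.997, 0.001], [-0.003, 0.002, -1.0]]
force: [0.4, -0.2, -3.0]
gripper_width: 0.0198
gripper_force: 98.4
```

jog_arm:
  targets:
    - [[-0.0104,-0.0514,0.0054],[0,0,0]]
    - [[-0.0104,-0.0514,0.0055],[0,0,0]]
    - [[-0.0104,-0.0514,0.0054],[0,0,0]]
    - [[-0.0105,-0.0514,0.0055],[0,0,0]]
    - [[0,0,0],[0,0,0]]

```text
time: 8.05
tcp_pos: [0.4994, 0.0358, 0.2408]
ee_rot: [[-0.996, 0.091, -0.003], [0.091, 0.996, -0.002], [0.002, -0.002, -1.0]]
force: [0.1, 0.9, -1.8]
gripper_width: 0.02
gripper_force: 98.6
```

jog_arm:
  targets:
    - [[0,0,0.02],[0,0,0]]
    - [[0,0,0.02],[0,0,0]]
    - [[0,0,0.02],[0,0,0]]
    - [[0,0,0],[0,0,0]]
    - [[0,0,0],[0,0,0]]

```text
time: 8.68
tcp_pos: [0.5003, 0.0396, 0.1825]
ee_rot: [[-0.996, 0.084, 0.0], [0.084, 0.996, -0.001], [-0.0, -0.001, -1.0]]
force: [-0.0, -0.2, -1.9]
gripper_width: 0.0197
gripper_force: 98.6
```

```bash
python3 - <<'E'
from h import *
p=Plan();print(p.p-PH,(p.R-Rlug))
a=camera("scene");b=camera("top")
tip=p.p+p.R[:,2]*.0774
print("tip",tip,proj(a,tip),proj(b,tip),"PH",proj(a,PH),proj(b,PH))
c1=cv2.resize(a["img"][150:250,290:400],None,fx=5,fy=5,interpolation=cv2.INTER_CUBIC);
cv2.imwrite("pics/g2.png",c1);cv2.imwrite("pics/g2t.png",b["img"])
E
```

```text
t 8.675 tcp [0.5003 0.0396 0.1825] F [-0.0098 -0.159  -1.9471] w 0.01974748677315337 gf 98.6323070526123
[0.0003 0.0001 0.0995] [[-0.0001 -0.0009  0.0002]
 [-0.0009  0.0001 -0.0006]
 [-0.0002 -0.0006  0.    ]]
tip [0.5003 0.0395 0.1051] [352.9182 192.6858] [419.2973 243.0112] PH [352.6955 200.6859] [417.0501 244.9029]
```

View pics/g2.png

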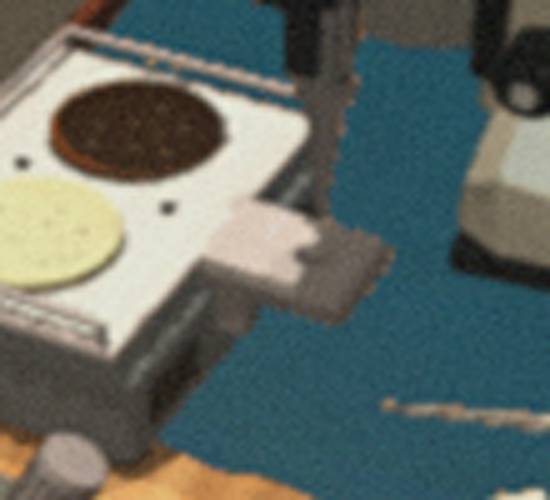

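In the scene crop the tip is about 20 mm above the lug hole, near (354,194), and the hole is at (352,200). It agrees with the prediction to about 1.5 px, so I'll shift 3 mm towards the fixed hole and go down while watching the force.

jog_arm:
  targets:
    - [[0,-0.003,0.006],[0,0,0]]
    - [[0,0,0.008],[0,0,0]]
    - [[0,0,0.008],[0,0,0]]
    - [[0,0,0.006],[0,0,0]]
    - [[0,0,0],[0,0,0]]

```text
time: 9.4
tcp_pos: [0.4992, 0.0361, 0.1531]
ee_rot: [[-0.996, 0.085, -0.002], [0.085, 0.996, -0.001], [0.002, -0.001, -1.0]]
force: [-0.8, 0.4, -2.0]
gripper_width: 0.02
gripper_force: 98.6
```

jog_arm:
  targets:
    - [[0,0,0.004],[0,0,0]]
    - [[0,0,0.004],[0,0,0]]
    - [[0,0,0.004],[0,0,0]]
    - [[0,0,0],[0,0,0]]
    - [[0,0,0],[0,0,0]]

```text
time: 10.02
tcp_pos: [0.5, 0.0363, 0.1419]
ee_rot: [[-0.996, 0.085, 0.0], [0.085, 0.996, -0.0], [-0.0, -0.0, -1.0]]
force: [2.0, 2.1, -3.1]
gripper_width: 0.02
gripper_force: 98.6
```

jog_arm:
  targets:
    - [[0,-0.001,0.005],[0,0,0]]
    - [[0,-0.001,0.005],[0,0,0]]
    - [[0,-0.0005,0.005],[0,0,0]]
    - [[0,0,0],[0,0,0]]
    - [[0,0,0],[0,0,0]]

```text
time: 10.65
tcp_pos: [0.5006, 0.0333, 0.1269]
ee_rot: [[-0.996, 0.085, 0.002], [0.085, 0.996, -0.001], [-0.002, -0.001, -1.0]]
force: [5.2, 2.3, -1.7]
gripper_width: 0.0202
gripper_force: 98.9
```

jog_arm:
  targets:
    - [[-0.0008,0,0.004],[0,0,0]]
    - [[-0.0005,0,0.004],[0,0,0]]
    - [[0,0,0.004],[0,0,0]]
    - [[0,0,0],[0,0,0]]
    - [[0,0,0],[0,0,0]]

```text
time: 11.28
tcp_pos: [0.5015, 0.0332, 0.1146]
ee_rot: [[-0.996, 0.085, 0.002], [0.085, 0.996, -0.001], [-0.002, -0.001, -1.0]]
force: [6.7, 1.9, -1.5]
gripper_width: 0.0197
gripper_force: 98.9
```

jog_arm:
  targets:
    - [[-0.001,0,0.003],[0,0,0]]
    - [[-0.0005,0,0.003],[0,0,0]]
    - [[0,0,0.003],[0,0,0]]
    - [[0,0,0],[0,0,0]]
    - [[0,0,0],[0,0,0]]

```text
time: 11.9
tcp_pos: [0.5018, 0.0332, 0.1052]
ee_rot: [[-0.996, 0.085, -0.001], [0.085, 0.996, -0.001], [0.001, -0.001, -1.0]]
force: [4.9, 2.0, -3.3]
gripper_width: 0.0199
gripper_force: 98.9
```

jog_arm:
  targets:
    - [[-0.0005,0,0.003],[0,0,0]]
    - [[0,0,0.003],[0,0,0]]
    - [[0,0,0.002],[0,0,0]]
    - [[0,0,0],[0,0,0]]
    - [[0,0,0],[0,0,0]]

```text
time: 12.52
tcp_pos: [0.5021, 0.0331, 0.0974]
ee_rot: [[-0.996, 0.085, -0.002], [0.085, 0.996, -0.001], [0.002, -0.001, -1.0]]
force: [2.0, 2.3, -3.5]
gripper_width: 0.0199
gripper_force: 98.9
```

```bash
python3 - <<'E'
from h import *
p=Plan()
E
```

```text
t 12.525 tcp [0.5021 0.0331 0.0974] F [ 2.0279  2.344  -3.4736] w 0.019925710622834075 gf 98.92545819282532
```

jog_arm:
  targets:
    - [[0,0,0.001],[0,0,0]]
    - [[0,0,0.001],[0,0,0]]
    - [[0,0,0],[0,0,0]]
    - [[0,0,0],[0,0,0]]
    - [[0,0,0],[0,0,0]]

```text
time: 13.15
tcp_pos: [0.5023, 0.0331, 0.0962]
ee_rot: [[-0.996, 0.085, -0.002], [0.085, 0.996, -0.001], [0.002, -0.001, -1.0]]
force: [-2.8, 0.5, 4.2]
gripper_width: 0.02
gripper_force: 98.9
```

jog_arm:
  targets:
    - [[0,0,0.001],[0,0,0]]
    - [[0,0,0.001],[0,0,0]]
    - [[0,0,0],[0,0,0]]
    - [[0,0,0],[0,0,0]]
    - [[0,0,0],[0,0,0]]

```text
time: 13.78
tcp_pos: [0.5024, 0.0331, 0.0961]
ee_rot: [[-0.996, 0.085, -0.003], [0.085, 0.996, -0.001], [0.003, -0.001, -1.0]]
force: [-7.5, 0.2, 16.0]
gripper_width: 0.0197
gripper_force: 100.0
```

```bash
python3 - <<'E'
from h import *
p=Plan()
E
```

```text
t 13.775 tcp [0.5024 0.0331 0.0961] F [-7.4813  0.1804 16.0239] w 0.019733451483912295 gf 100.00048398971558
```

The collar is seated at 16 N. I'll ease the load and press gently to -y against the fixed lug, which centres the platform better.

jog_arm:
  targets:
    - [[0,0,-0.0025],[0,0,0]]
    - [[0,-0.001,0],[0,0,0]]
    - [[0,-0.0005,0],[0,0,0]]
    - [[0,0,0],[0,0,0]]
    - [[0,0,0],[0,0,0]]

```text
time: 14.4
tcp_pos: [0.5026, 0.032, 0.0962]
ee_rot: [[-0.996, 0.085, -0.0], [0.085, 0.996, -0.0], [0.0, -0.0, -1.0]]
force: [-0.5, 3.2, -1.4]
gripper_width: 0.02
gripper_force: 99.2
```

jog_arm:
  targets:
    - [[0,-0.0007,0],[0,0,0]]
    - [[0,-0.0005,0],[0,0,0]]
    - [[0,0,0],[0,0,0]]
    - [[0,0,0],[0,0,0]]
    - [[0,0,0],[0,0,0]]

```text
time: 15.02
tcp_pos: [0.5025, 0.0317, 0.0962]
ee_rot: [[-0.996, 0.086, -0.0], [0.086, 0.996, 0.002], [0.0, 0.002, -1.0]]
force: [1.5, 6.1, -2.2]
gripper_width: 0.02
gripper_force: 98.7
```

The fixed lug takes the load now (6 N), so the holes are in line. I'll withdraw and go back to the holder at the recorded pick pose.

```bash
cat >> h.py <<'E'
Rpk=np.array([[-.803,-.372,.466],[-.321,.928,.187],[-.502,0,-.865]]);u_,_,v_=np.linalg.svd(Rpk);Rpk=u_@v_
Ppk=np.array([.5016,.3479,.0977]); axk=-Rpk[:,2]
FHm=np.array([.5023,.0328,.083])
E
python3 - <<'E'
from h import *
p=Plan()
p.to(p.p+.0015*Ys,Rlug,1).to(p.p+.11*Z,Rlug,4).to([.465,.29,.27],Rlug,5).to(Ppk+.1*axk,Rpk,5).to(Ppk+.075*axk,Rpk,2).wait(3).show()
E
```

```text
t 15.025 tcp [0.5025 0.0317 0.0962] F [ 1.4707  6.0692 -2.1718] w 0.019967415638003378 gf 98.72248649597168
[[[0.0, 0.0015, 0.0], [0.1, -0.0, -0.0]], [[0.0, 0.0, -0.0275], [0.0, -0.0, -0.0]], [[0.0, 0.0, -0.0275], [0.0, -0.0, -0.0]], [[0.0, 0.0, -0.0275], [0.0, -0.0, -0.0]], [[0.0, 0.0, -0.0275], [0.0, -0.0, -0.0]]]
[[[0.0119, 0.0505, -0.0127], [0.0, -0.0, -0.0]], [[0.012, 0.0505, -0.0128], [0.0, -0.0, -0.0]], [[0.0119, 0.0505, -0.0127], [0.0, -0.0, -0.0]], [[0.012, 0.0506, -0.0128], [0.0, -0.0, -0.0]], [[0.0119, 0.0505, -0.0127], [0.0, -0.0, -0.0]]]
[[[0.0027, 0.0076, 0.0172], [-1.4, -5.9, -5.2]], [[0.0037, 0.0075, 0.017], [-1.4, -5.9, -5.2]], [[0.0048, 0.0075, 0.0168], [-1.4, -5.9, -5.2]], [[0.0058, 0.0076, 0.0164], [-1.4, -5.9, -5.3]], [[0.0068, 0.0077, 0.0159], [-1.4, -6.0, -5.2]]]
[[[-0.0, 0.0, 0.0125], [-0.0, 0.0, -0.0]], [[-0.0, 0.0001, 0.0125], [-0.0, 0.0, -0.0]], [[0, 0, 0], [0, 0, 0]], [[0, 0, 0], [0, 0, 0]], [[0, 0, 0], [0, 0, 0]]]
```

jog_arm:
  targets:
    - [[0,0.0015,0],[0,0,0]]
    - [[0,0,-0.0275],[0,0,0]]
    - [[0,0,-0.0275],[0,0,0]]
    - [[0,0,-0.0275],[0,0,0]]
    - [[0,0,-0.0275],[0,0,0]]

```text
time: 15.65
tcp_pos: [0.5018, 0.0308, 0.2066]
ee_rot: [[-0.996, 0.085, -0.003], [0.085, 0.996, -0.004], [0.002, -0.004, -1.0]]
force: [0.1, -0.4, -2.5]
gripper_width: 0.0199
gripper_force: 99.7
```

jog_arm:
  targets:
    - [[0.0119,0.0505,-0.0127],[0,0,0]]
    - [[0.012,0.0505,-0.0128],[0,0,0]]
    - [[0.0119,0.0505,-0.0127],[0,0,0]]
    - [[0.012,0.0506,-0.0128],[0,0,0]]
    - [[0.0119,0.0505,-0.0127],[0,0,0]]

```text
time: 16.27
tcp_pos: [0.4644, 0.289, 0.2697]
ee_rot: [[-0.996, 0.085, -0.0], [0.085, 0.996, -0.004], [0.0, -0.004, -1.0]]
force: [0.8, 0.9, -2.4]
gripper_width: 0.0199
gripper_force: 99.8
```

jog_arm:
  targets:
    - [[0.0027,0.0076,0.0172],[-1.4,-5.9,-5.2]]
    - [[0.0037,0.0075,0.017],[-1.4,-5.9,-5.2]]
    - [[0.0048,0.0075,0.0168],[-1.4,-5.9,-5.2]]
    - [[0.0058,0.0076,0.0164],[-1.4,-5.9,-5.3]]
    - [[0.0068,0.0077,0.0159],[-1.4,-6.0,-5.2]]

```text
time: 16.9
tcp_pos: [0.4542, 0.3271, 0.183]
ee_rot: [[-0.8, -0.375, 0.468], [-0.327, 0.927, 0.185], [-0.503, -0.005, -0.864]]
force: [1.6, -0.3, -1.9]
gripper_width: 0.0199
gripper_force: 99.8
```

jog_arm:
  targets:
    - [[0,0,0.0125],[0,0,0]]
    - [[0,0,0.0125],[0,0,0]]
    - [[0,0,0],[0,0,0]]
    - [[0,0,0],[0,0,0]]
    - [[0,0,0],[0,0,0]]

```text
time: 17.52
tcp_pos: [0.4673, 0.3329, 0.1636]
ee_rot: [[-0.802, -0.371, 0.467], [-0.321, 0.928, 0.186], [-0.503, -0.001, -0.864]]
force: [-0.3, -0.1, -1.3]
gripper_width: 0.0202
gripper_force: 99.8
```

```bash
python3 - <<'E'
from h import *
p=Plan(); print("err tool",Rpk.T@(p.p-(Ppk+.075*axk)),np.degrees(Ro.from_matrix(Rpk.T@p.R).as_rotvec()))
p.to(Ppk+.05*axk,Rpk,3).wait(2).to(Ppk+.02*axk,Rpk,4).wait(1).show()
E
```

```text
t 17.525 tcp [0.4673 0.3329 0.1636] F [-0.3316 -0.1115 -1.3109] w 0.02019110009775257 gf 99.76800441741943
err tool [-0.0007 -0.0011 -0.0008] [ 0.0595 -0.0482 -0.011 ]
[[[0.0002, 0.0004, 0.0086], [-0.0, 0.0, 0.0]], [[0.0002, 0.0004, 0.0086], [-0.0, 0.0, 0.0]], [[0.0003, 0.0004, 0.0086], [-0.1, 0.0, 0.0]], [[0, 0, 0], [0, 0, 0]], [[0, 0, 0], [0, 0, 0]]]
[[[0.0, -0.0, 0.0075], [0.0, 0.0, 0.0]], [[0.0, -0.0, 0.0075], [0.0, 0.0, 0.0]], [[0.0, -0.0, 0.0075], [0.0, 0.0, 0.0]], [[0.0, -0.0001, 0.0075], [0.0, 0.0, 0.0]], [[0, 0, 0], [0, 0, 0]]]
```

jog_arm:
  targets:
    - [[0.0002,0.0004,0.0086],[0,0,0]]
    - [[0.0002,0.0004,0.0086],[0,0,0]]
    - [[0.0003,0.0004,0.0086],[0,0,0]]
    - [[0,0,0],[0,0,0]]
    - [[0,0,0],[0,0,0]]

```text
time: 18.15
tcp_pos: [0.4773, 0.3383, 0.1396]
ee_rot: [[-0.803, -0.372, 0.466], [-0.322, 0.928, 0.186], [-0.501, -0.001, -0.865]]
force: [-0.2, 0.7, -1.7]
gripper_width: 0.0199
gripper_force: 99.8
```

jog_arm:
  targets:
    - [[0,0,0.005],[0,0,0]]
    - [[0,0,0.005],[0,0,0]]
    - [[0,0,0.005],[0,0,0]]
    - [[0,0,0],[0,0,0]]
    - [[0,0,0],[0,0,0]]

```text
time: 18.77
tcp_pos: [0.4843, 0.3411, 0.1268]
ee_rot: [[-0.803, -0.372, 0.466], [-0.322, 0.928, 0.186], [-0.501, -0.001, -0.865]]
force: [0.5, -0.6, -2.6]
gripper_width: 0.0197
gripper_force: 99.8
```

```bash
python3 - <<'E'
from h import *
p=Plan(); e=Rpk.T@(p.p-Ppk);print("err tool",e,np.degrees(Ro.from_matrix(Rpk.T@p.R).as_rotvec()),"F tool",p.R.T@np.array(bot.read_state()["force"]))
E
```

```text
t 18.775 tcp [0.4843 0.3411 0.1268] F [ 0.5171 -0.5677 -2.6101] w 0.01972828655658061 gf 99.76910591125488
err tool [ 0.0015  0.0001 -0.0345] [ 0.0581  0.0375 -0.0362] F tool [ 1.0766 -0.7169  2.3937]
```

jog_arm:
  targets:
    - [[-0.001,0,0.005],[0,0,0]]
    - [[-0.0003,0,0.005],[0,0,0]]
    - [[0,0,0.005],[0,0,0]]
    - [[0,0,0.004],[0,0,0]]
    - [[0,0,0],[0,0,0]]

```text
time: 19.4
tcp_pos: [0.4941, 0.3449, 0.1104]
ee_rot: [[-0.803, -0.372, 0.465], [-0.322, 0.928, 0.185], [-0.501, -0.001, -0.866]]
force: [0.7, -0.4, -1.9]
gripper_width: 0.0197
gripper_force: 99.8
```

```bash
python3 - <<'E'
from h import *
p=Plan(); e=Rpk.T@(p.p-Ppk);print("err tool",e,"F tool",p.R.T@np.array(bot.read_state()["force"]))
E
```

```text
t 19.4 tcp [0.4941 0.3449 0.1104] F [ 0.728  -0.4121 -1.8756] w 0.019673567493468064 gf 99.7693920135498
err tool [ 0.0006 -0.     -0.0151] F tool [ 0.4871 -0.6513  1.8859]
```

jog_arm:
  targets:
    - [[-0.0003,0,0.005],[0,0,0]]
    - [[-0.0003,0,0.005],[0,0,0]]
    - [[0,0,0.004],[0,0,0]]
    - [[0,0,0.001],[0,0,0]]
    - [[0,0,0],[0,0,0]]

```text
time: 20.02
tcp_pos: [0.5017, 0.348, 0.0982]
ee_rot: [[-0.803, -0.372, 0.466], [-0.322, 0.928, 0.186], [-0.501, -0.001, -0.865]]
force: [0.0, 0.3, -2.1]
gripper_width: 0.0199
gripper_force: 99.8
```

```bash
python3 - <<'E'
from h import *
p=Plan(); e=Rpk.T@(p.p-Ppk);print("err tool",e,"F tool",p.R.T@np.array(bot.read_state()["force"]))
E
```

```text
t 20.025 tcp [0.5017 0.348  0.0982] F [ 0.0175  0.3398 -2.1273] w 0.01994708592770782 gf 99.76907014846802
err tool [-0.0003  0.0001 -0.0004] F tool [0.943  0.3109 1.9118]
```

jog_arm:
  targets:
    - [[0,0,0.001],[0,0,0]]
    - [[0,0,0.001],[0,0,0]]
    - [[0,0,0],[0,0,0]]
    - [[0,0,0],[0,0,0]]
    - [[0,0,0],[0,0,0]]

```text
time: 20.65
tcp_pos: [0.5021, 0.3482, 0.098]
ee_rot: [[-0.803, -0.372, 0.466], [-0.322, 0.928, 0.185], [-0.501, -0.001, -0.865]]
force: [-11.2, -6.0, 12.1]
gripper_width: 0.0198
gripper_force: 101.9
```

```bash
python3 - <<'E'
from h import *
p=Plan(); e=Rpk.T@(p.p-Ppk);print("err tool",e,"F tool",p.R.T@np.array(bot.read_state()["force"]))
E
```

```text
t 20.65 tcp [0.5021 0.3482 0.098 ] F [-11.2313  -6.047   12.1257] w 0.019762338344239173 gf 101.93319797515869
err tool [-0.0006  0.0001  0.    ] F tool [  4.8947  -1.4545 -16.8424]
```

The drift is home: 17 N axial, at the recorded pick depth. I'll release, back off and move 100 mm over to the bolt.

jog_arm:
  targets:
    - [[0,0,-0.0015],[0,0,0]]
    - [[0,0,0],[0,0,0]]
    - [[0,0,0],[0,0,0]]
    - [[0,0,0],[0,0,0]]
    - [[0,0,0],[0,0,0]]
  grip: 1

```text
time: 21.28
tcp_pos: [0.502, 0.3481, 0.0978]
ee_rot: [[-0.803, -0.372, 0.466], [-0.322, 0.928, 0.186], [-0.501, -0.001, -0.865]]
force: [-0.5, 0.4, -0.2]
gripper_width: 0.0853
gripper_force: 0.0
```

jog_arm:
  targets:
    - [[0,0,-0.01],[0,0,0]]
    - [[0,0,-0.02],[0,0,0]]
    - [[0,0,-0.03],[0,0,0]]
    - [[0,0,-0.015],[0,0,0]]
    - [[0,0,0],[0,0,0]]

```text
time: 21.9
tcp_pos: [0.4675, 0.3347, 0.165]
ee_rot: [[-0.801, -0.372, 0.469], [-0.321, 0.928, 0.188], [-0.505, -0.0, -0.863]]
force: [-1.0, 0.1, -0.5]
gripper_width: 0.0856
gripper_force: 0.0
```

```bash
python3 - <<'E'
from h import *
p=Plan()
g=Ppk+Rpk@np.array([.001,-.1,0]); print("shoulder est - Rr",g+Rpk[:,2]*.0131-Rr)
g=g+.0061*Rpk[:,2]
p.to(g+.08*axk,Rpk,3).wait(2).show()
p.to(g,Rpk,4).wait(1).show()
E
```

```text
t 21.9 tcp [0.4675 0.3347 0.165 ] F [-0.9964  0.1285 -0.5444] w 0.08555995333325939 gf 0.0
shoulder est - Rr [ 0.0015 -0.      0.0008]
[[[0.0011, -0.0335, 0.0009], [-0.0, 0.1, 0.0]], [[0.0011, -0.0335, 0.0009], [-0.0, 0.0, 0.0]], [[0.001, -0.0334, 0.0009], [-0.0, 0.1, 0.0]], [[0, 0, 0], [0, 0, 0]], [[0, 0, 0], [0, 0, 0]]]
[[[0.0011, -0.0335, 0.0009], [-0.0, 0.1, 0.0]], [[0.0011, -0.0335, 0.0009], [-0.0, 0.0, 0.0]], [[0.001, -0.0334, 0.0009], [-0.0, 0.1, 0.0]], [[0, 0, 0], [0, 0, 0]], [[0, 0, 0], [0, 0, 0]]]
[[[-0.0, -0.0, 0.02], [-0.0, -0.0, 0.0]], [[-0.0, -0.0, 0.02], [-0.0, -0.0, 0.0]], [[-0.0, -0.0, 0.02], [-0.0, -0.0, 0.0]], [[-0.0, -0.0, 0.02], [-0.0, -0.0, 0.0]], [[0, 0, 0], [0, 0, 0]]]
```

jog_arm:
  targets:
    - [[0.001,-0.0335,0.0009],[0,0,0]]
    - [[0.001,-0.0335,0.0009],[0,0,0]]
    - [[0.001,-0.0334,0.0009],[0,0,0]]
    - [[0,0,0],[0,0,0]]
    - [[0,0,0],[0,0,0]]

```text
time: 22.52
tcp_pos: [0.5029, 0.2405, 0.1585]
ee_rot: [[-0.804, -0.371, 0.465], [-0.322, 0.928, 0.185], [-0.501, -0.001, -0.866]]
force: [-0.3, 0.6, 0.0]
gripper_width: 0.0856
gripper_force: 0.0
```

```bash
python3 - <<'E'
from h import *
p=Plan()
g=Ppk+Rpk@np.array([.001,-.1,.0061])
print(Rpk.T@(p.p-g))
p.to(g,Rpk,4).wait(1).show()
E
```

```text
t 22.525 tcp [0.5029 0.2405 0.1585] F [-0.2925  0.5626  0.0216] w 0.08557093621708607 gf 0.0
[ 0.002  -0.0001 -0.0782]
[[[-0.0005, 0.0, 0.0195], [-0.0, -0.0, 0.0]], [[-0.0005, 0.0001, 0.0196], [-0.0, -0.0, 0.0]], [[-0.0005, 0.0, 0.0195], [-0.0, -0.0, 0.0]], [[-0.0006, 0.0001, 0.0196], [-0.1, -0.1, 0.0]], [[0, 0, 0], [0, 0, 0]]]
```

jog_arm:
  targets:
    - [[-0.0005,0,0.0195],[0,0,0]]
    - [[-0.0005,0,0.0195],[0,0,0]]
    - [[-0.0005,0,0.0195],[0,0,0]]
    - [[-0.0005,0,0.019],[0,0,0]]
    - [[0,0,0],[0,0,0]]

```text
time: 23.15
tcp_pos: [0.5395, 0.2565, 0.0911]
ee_rot: [[-0.804, -0.374, 0.463], [-0.324, 0.928, 0.186], [-0.498, -0.0, -0.867]]
force: [0.4, 0.1, 0.2]
gripper_width: 0.0854
gripper_force: 0.0
```

jog_arm:
  targets:
    - [[0,0,0],[0,0,0]]
    - [[0,0,0],[0,0,0]]
    - [[0,0,0],[0,0,0]]
    - [[0,0,0],[0,0,0]]
    - [[0,0,0],[0,0,0]]
  grip: 0
  newtons: 80

```text
time: 23.78
tcp_pos: [0.541, 0.2557, 0.094]
ee_rot: [[-0.803, -0.372, 0.467], [-0.322, 0.928, 0.186], [-0.502, -0.001, -0.865]]
force: [-4.3, -1.1, 4.9]
gripper_width: 0.0265
gripper_force: 78.1
```

```bash
python3 - <<'E'
from h import *
p=Plan();g=Ppk+Rpk@np.array([.001,-.1,.0061])
print(Rpk.T@(p.p-g),p.R.T@np.array(bot.read_state()["force"]))
p.to(p.p+.1*axk,Rpk,4).to([.47,.22,.27],Rlug,5).to(FHm+[.001,0,.12],Rlug,4).wait(2).show()
E
```

```text
t 23.775 tcp [0.541  0.2557 0.094 ] F [-4.2863 -1.1205  4.9076] w 0.02648370040178099 gf 78.1003475189209
[-0.0011 -0.0003 -0.0018] [ 1.3354  0.5502 -6.4519]
[[[-0.0, -0.0, -0.025], [-0.0, 0.0, 0.0]], [[-0.0, -0.0, -0.025], [-0.0, 0.0, 0.0]], [[-0.0, -0.0, -0.025], [-0.0, 0.0, 0.0]], [[-0.0, -0.0001, -0.025], [-0.0, 0.0, 0.0]], [[-0.004, -0.0014, -0.0184], [1.4, 5.9, 5.2]]]
[[[-0.0022, -0.0015, -0.0187], [1.4, 5.9, 5.2]], [[-0.0004, -0.0019, -0.0187], [1.4, 5.9, 5.2]], [[0.0013, -0.0023, -0.0187], [1.4, 6.0, 5.3]], [[0.003, -0.003, -0.0183], [1.4, 5.9, 5.2]], [[-0.0123, -0.0459, 0.0168], [-0.0, 0.0, 0.0]]]
[[[-0.0123, -0.0459, 0.0167], [-0.0, 0.0, 0.0]], [[-0.0123, -0.0459, 0.0168], [-0.0, 0.0, 0.0]], [[-0.0122, -0.046, 0.0167], [-0.0, 0.0, 0.0]], [[0, 0, 0], [0, 0, 0]], [[0, 0, 0], [0, 0, 0]]]
```

jog_arm:
  targets:
    - [[0,0,-0.025],[0,0,0]]
    - [[0,0,-0.025],[0,0,0]]
    - [[0,0,-0.025],[0,0,0]]
    - [[0,0,-0.025],[0,0,0]]
    - [[-0.004,-0.0014,-0.0184],[1.4,5.9,5.2]]
  newtons: 100

```text
time: 24.4
tcp_pos: [0.4854, 0.2318, 0.195]
ee_rot: [[-0.881, -0.281, 0.38], [-0.251, 0.959, 0.13], [-0.401, 0.019, -0.916]]
force: [0.5, -0.1, -2.2]
gripper_width: 0.0259
gripper_force: 98.2
```

jog_arm:
  targets:
    - [[-0.0022,-0.0015,-0.0187],[1.4,5.9,5.2]]
    - [[-0.0004,-0.0019,-0.0187],[1.4,5.9,5.2]]
    - [[0.0013,-0.0023,-0.0187],[1.4,6.0,5.3]]
    - [[0.003,-0.003,-0.0183],[1.4,5.9,5.2]]
    - [[-0.0123,-0.0459,0.0168],[0,0,0]]

```text
time: 25.02
tcp_pos: [0.4816, 0.175, 0.2557]
ee_rot: [[-0.997, 0.082, 0.007], [0.082, 0.997, 0.002], [-0.007, 0.002, -1.0]]
force: [0.5, -0.8, -2.1]
gripper_width: 0.026
gripper_force: 98.8
```

jog_arm:
  targets:
    - [[-0.0123,-0.0459,0.0167],[0,0,0]]
    - [[-0.0123,-0.0459,0.0168],[0,0,0]]
    - [[-0.0122,-0.046,0.0167],[0,0,0]]
    - [[0,0,0],[0,0,0]]
    - [[0,0,0],[0,0,0]]

```text
time: 25.65
tcp_pos: [0.5029, 0.033, 0.2019]
ee_rot: [[-0.996, 0.086, -0.001], [0.086, 0.996, 0.0], [0.001, 0.0, -1.0]]
force: [0.3, 0.1, -1.4]
gripper_width: 0.0259
gripper_force: 99.2
```

```bash
python3 - <<'E'
from h import *
p=Plan();print(p.R-Rlug)
p.to(FHm+[.001,0,.056],Rlug,5).show()
a=camera("scene");b=camera("top")
c1=cv2.resize(a["img"][130:310,240:380],None,fx=3.2,fy=3.2,interpolation=cv2.INTER_CUBIC);c2=cv2.resize(b["img"][180:290,215:325],None,fx=3,fy=3,interpolation=cv2.INTER_CUBIC)
im=np.zeros((576,448+330,3),np.uint8);im[:,:448]=c1;im[:330,448:]=c2;cv2.imwrite("pics/g4.png",im)
E
```

```text
t 25.65 tcp [0.5029 0.033  0.2019] F [ 0.275   0.0651 -1.4098] w 0.025945904914753168 gf 99.15053129196167
[[ 0.0001  0.0008 -0.001 ]
 [ 0.0008 -0.0001  0.0002]
 [ 0.001   0.0001  0.    ]]
[[[-0.0001, -0.0, 0.0126], [0.0, -0.0, -0.0]], [[-0.0001, -0.0, 0.0126], [0.0, -0.0, -0.0]], [[-0.0001, -0.0, 0.0126], [0.0, -0.0, -0.0]], [[-0.0001, -0.0001, 0.0126], [0.0, -0.0, -0.0]], [[-0.0001, -0.0, 0.0125], [0.0, -0.1, -0.0]]]
```

View pics/g4.png

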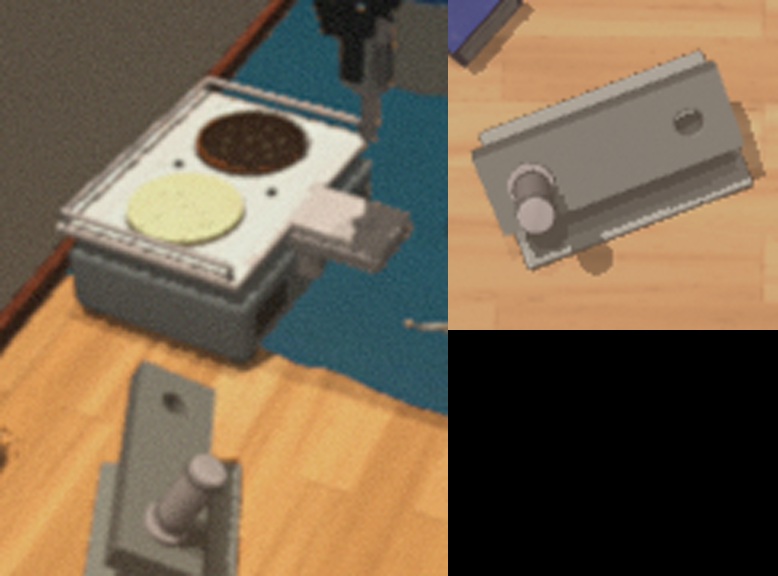

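The drift is fully home in the left hole, at (530,190) in the crop. The bolt hangs upright from the gripper above the lug, at (370,115). Lowering it now.

jog_arm:
  targets:
    - [[0,0,0.0125],[0,0,0]]
    - [[0,0,0.0125],[0,0,0]]
    - [[0,0,0.0125],[0,0,0]]
    - [[0,0,0.0125],[0,0,0]]
    - [[0,0,0.01],[0,0,0]]

```text
time: 26.38
tcp_pos: [0.5027, 0.0328, 0.1408]
ee_rot: [[-0.996, 0.085, -0.002], [0.085, 0.996, -0.001], [0.002, -0.001, -1.0]]
force: [-0.8, -0.4, -0.7]
gripper_width: 0.0261
gripper_force: 99.1
```

jog_arm:
  targets:
    - [[0,0,0.003],[0,0,0]]
    - [[0,0,0.003],[0,0,0]]
    - [[0,0,0.003],[0,0,0]]
    - [[0,0,0],[0,0,0]]
    - [[0,0,0],[0,0,0]]

```text
time: 27.0
tcp_pos: [0.5034, 0.0327, 0.1334]
ee_rot: [[-0.996, 0.085, 0.0], [0.085, 0.996, -0.001], [-0.0, -0.001, -1.0]]
force: [0.3, 0.5, -1.5]
gripper_width: 0.0261
gripper_force: 99.1
```

jog_arm:
  targets:
    - [[0,0,0.002],[0,0,0]]
    - [[0,0,0.002],[0,0,0]]
    - [[0,0,0.002],[0,0,0]]
    - [[0,0,0],[0,0,0]]
    - [[0,0,0],[0,0,0]]

```text
time: 27.62
tcp_pos: [0.5032, 0.0327, 0.1271]
ee_rot: [[-0.996, 0.085, -0.001], [0.085, 0.996, -0.001], [0.0, -0.001, -1.0]]
force: [0.4, -0.3, -2.1]
gripper_width: 0.0258
gripper_force: 99.1
```

jog_arm:
  targets:
    - [[0,0,0.002],[0,0,0]]
    - [[0,0,0.002],[0,0,0]]
    - [[0,0,0.002],[0,0,0]]
    - [[0,0,0],[0,0,0]]
    - [[0,0,0],[0,0,0]]

```text
time: 28.25
tcp_pos: [0.5032, 0.0327, 0.1211]
ee_rot: [[-0.996, 0.085, -0.001], [0.085, 0.996, -0.001], [0.001, -0.001, -1.0]]
force: [-0.3, -0.3, -1.4]
gripper_width: 0.0257
gripper_force: 99.1
```

jog_arm:
  targets:
    - [[0,0,0.004],[0,0,0]]
    - [[0,0,0.004],[0,0,0]]
    - [[0,0,0.004],[0,0,0]]
    - [[0,0,0],[0,0,0]]
    - [[0,0,0],[0,0,0]]

```text
time: 28.88
tcp_pos: [0.5032, 0.0327, 0.1091]
ee_rot: [[-0.996, 0.085, -0.001], [0.085, 0.996, -0.001], [0.001, -0.001, -1.0]]
force: [-0.5, 0.0, -1.9]
gripper_width: 0.0263
gripper_force: 99.1
```

jog_arm:
  targets:
    - [[0,0,0.004],[0,0,0]]
    - [[0,0,0.004],[0,0,0]]
    - [[0,0,0.004],[0,0,0]]
    - [[0,0,0.002],[0,0,0]]
    - [[0,0,0],[0,0,0]]

```text
time: 29.5
tcp_pos: [0.5029, 0.0327, 0.0948]
ee_rot: [[-0.996, 0.085, -0.001], [0.085, 0.996, -0.001], [0.001, -0.001, -1.0]]
force: [-1.1, 0.4, -1.7]
gripper_width: 0.0262
gripper_force: 99.1
```

jog_arm:
  targets:
    - [[0,0,0.001],[0,0,0]]
    - [[0,0,0.001],[0,0,0]]
    - [[0,0,0.001],[0,0,0]]
    - [[0,0,0],[0,0,0]]
    - [[0,0,0],[0,0,0]]

```text
time: 30.12
tcp_pos: [0.5032, 0.0327, 0.0921]
ee_rot: [[-0.996, 0.085, -0.0], [0.085, 0.996, -0.001], [0.0, -0.001, -1.0]]
force: [-0.5, 0.6, -1.5]
gripper_width: 0.0255
gripper_force: 99.1
```

jog_arm:
  targets:
    - [[0,0,0.001],[0,0,0]]
    - [[0,0,0.001],[0,0,0]]
    - [[0,0,0],[0,0,0]]
    - [[0,0,0],[0,0,0]]
    - [[0,0,0],[0,0,0]]

```text
time: 30.75
tcp_pos: [0.5034, 0.0327, 0.0915]
ee_rot: [[-0.996, 0.085, -0.001], [0.085, 0.996, -0.001], [0.001, -0.001, -1.0]]
force: [-3.1, 0.4, 6.3]
gripper_width: 0.0256
gripper_force: 99.4
```

Seated. Releasing, then backing off upward.

jog_arm:
  targets:
    - [[0,0,-0.001],[0,0,0]]
    - [[0,0,0],[0,0,0]]
    - [[0,0,0],[0,0,0]]
    - [[0,0,0],[0,0,0]]
    - [[0,0,0],[0,0,0]]
  grip: 1

```text
time: 31.38
tcp_pos: [0.5031, 0.0327, 0.091]
ee_rot: [[-0.996, 0.085, -0.001], [0.085, 0.996, -0.001], [0.001, -0.001, -1.0]]
force: [0.1, -0.8, 0.0]
gripper_width: 0.0852
gripper_force: 0.0
```

jog_arm:
  targets:
    - [[0,0,-0.01],[0,0,0]]
    - [[0,0,-0.025],[0,0,0]]
    - [[0,0,-0.03],[0,0,0]]
    - [[0,0,-0.03],[0,0,0]]
    - [[0,0,-0.02],[0,0,0]]

```text
time: 32.0
tcp_pos: [0.5041, 0.0327, 0.2088]
ee_rot: [[-0.996, 0.085, 0.003], [0.085, 0.996, -0.001], [-0.003, -0.001, -1.0]]
force: [0.4, 0.2, -0.7]
gripper_width: 0.0852
gripper_force: 0.0
```

jog_arm:
  targets:
    - [[0.03,0.03,-0.01],[0,0,0]]
    - [[0.04,0.04,0],[0,0,0]]
    - [[0.03,0.04,0],[0,0,0]]
    - [[0,0.04,0],[0,0,0]]
    - [[0,0,0],[0,0,0]]

```text
time: 32.62
tcp_pos: [0.4162, 0.1928, 0.2171]
ee_rot: [[-0.997, 0.081, 0.001], [0.081, 0.997, 0.0], [-0.001, 0.0, -1.0]]
force: [-0.8, -0.4, -0.6]
gripper_width: 0.0857
gripper_force: 0.0
```

```bash
python3 - <<'E'
from h import *
p=Plan()
a=camera("scene");b=camera("top")
c1=cv2.resize(a["img"][145:245,260:385],None,fx=3,fy=3,interpolation=cv2.INTER_CUBIC);c2=cv2.resize(b["img"][180:320,215:475],None,fx=3,fy=2.0*1.5,interpolation=cv2.INTER_CUBIC)[:280*2]
im=np.zeros((600,780,3),np.uint8);im[:420,:780]=c2;im[420:600,:375]=c1[60:240];cv2.imwrite("pics/g5.png",im)
for t in("bolt_shoulder","bolt_grip"):
  print(t,[m["at"] for m in mark_of(a,t)[:2]],[m["at"] for m in mark_of(b,t)[:2]])
print([proj(c,FHm+[0,0,.044]) for c in(a,b)],[proj(c,FHm) for c in(a,b)])
E
```

```text
t 32.625 tcp [0.4162 0.1928 0.2171] F [-0.8099 -0.4271 -0.5899] w 0.08566951555247429 gf 0.0
bolt_shoulder [[353.9, 200.0]] [[421.0, 249.9], [363.4, 322.5]]
bolt_grip [[354.6, 187.9]] [[424.6, 244.2]]
[array([353.4392, 182.761 ]), array([425.6016, 240.0556])] [array([352.7515, 198.8473]), array([420.8185, 243.6428])]
```

View pics/g5.png

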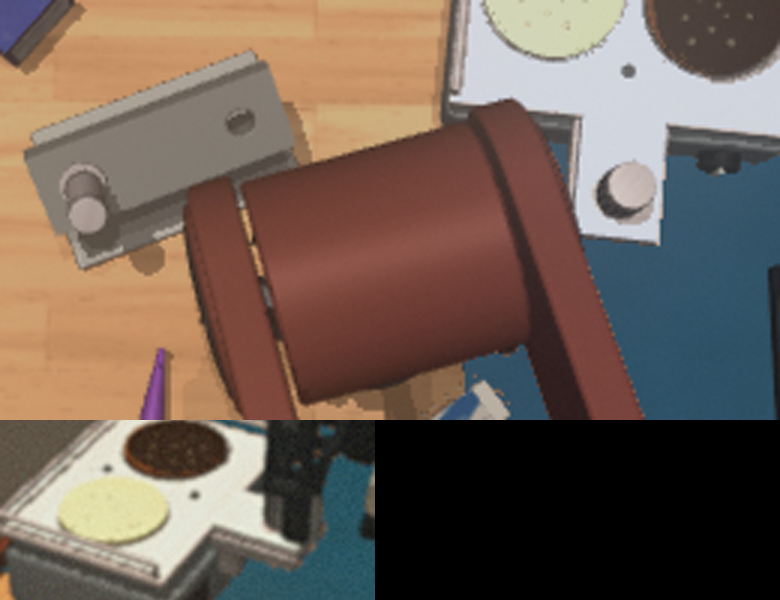

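The bolt stands upright with its shoulder on the lug: its head top is at (425,243), against a predicted (426,240). The fixed lug no longer shows beside the platform lug, the drift is home in the left holder hole, and the bystanders in view are where they were.

```bash
python3 -c "
from bench import bot
print(bot.hand_in())"
```

```text
the job is handed in; nothing more can be done
None
```

I handed the job in at about 33 s: the drift brought the two holes into line and is back fully home in the holder's left hole, and the bolt is upright and fully home through both lugs (no verdict came back).

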